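# Offer the found teddy block up to its inset puzzle

## Robot

A 6-joint arm with a two-finger parallel gripper is mounted at the origin on the work surface. World frame = base frame: x ahead of the robot, y to its left, z up, the work surface at z = 0. Lengths are in mm, angles in degrees, forces in N, time in s.
With the tool pointing down it reaches from about 225 to 725 mm from the base axis. Payload 3.1 kg.
Tool frame: the origin (TCP) lies at the centre of the arm's flange, where the gripper is bolted on; the fingertips stand 173 mm ahead of it and the grasp point (between the pads) lies 155 mm ahead of it; z points along the fingers, y is the line along which they close (so a half turn about z gives the same grasp; the last joint's range is limited). The gripper opens to 85 mm and grips with 20 to 120 N. Pads are 22 mm wide; open, the fingers measure 114 mm over their backs; the gripper's body (76 mm by 85 mm) begins 54 mm behind the grasp point. The pads swing forward as they close: fully open they stand 13 mm farther back than shut.
Start: joints at [-80.604, 2.75, 5.684, 92.934, 0, 82.678], TCP at [151.015, -502.805, 404.712] pointing down, gripper open.
Joint ranges: [-166.93, 166.93], [-56.73, 111.36], [-69.38, 81.34], [-121.58, 131.49], [-85.45, 84.26], [-180, 180]. Speed limits (degrees/s): [159.86, 159.86, 180, 180, 180, 180].

## Interface

Orientations are given as [roll, pitch, yaw] about the fixed x, y, z axes, in that order (R = Rz(yaw) Ry(pitch) Rx(roll)).
In Python, from bench import bot, optics gives the robot as it stands (bot), with the cameras (optics).
- The arm moves only by the tool nudge_tcp, called as name(argument=value, ...) on one line, values as JSON. Schema: {"type":"object","properties":{"segments":{"type":"array","items":{"type":"array","items":{"type":"array","items":{"type":"number"},"minItems":6,"maxItems":6},"minItems":1,"maxItems":12},"minItems":1,"maxItems":1},"jaw":{"type":"number"},"clamp_n":{"type":"number"},"only":{"type":"string"},"quiet":{"type":"boolean"},"lines":{"type":"string"}},"required":["segments"],"additionalProperties":false}. segments is a list that holds a single list of rows (three levels of brackets), with 1 to 12 rows, each of 6 numbers: dx, dy, dz in normalised numbers (1 is 250 mm), then a rotation vector rx, ry, rz in parts of the range, where 1.0 means 45 degrees; each row shifts and turns the commanded pose from where the row before left it, along the tool's axes as they then stand; what a row does not reach is not made up. A row lasts 1/12 s, in which the tool goes at most 41.7 mm and 7.16 degrees, less where a joint would pass 70% of its speed; a pose out of reach is approached as far as the arm can. jaw is the opening from 0.0 (shut) to 1.0 (fully open), set as the call begins (left out keeps the last). The fingers move at their own pace and stop on an object; clamp_n is the grip in N (left out, the last holds). Time passes only in rows, so rows that do not move let the fingers close. The tool returns the time, the measured TCP pose, the force, the opening and the grip force at its end. only (a regular expression) keeps the lines of the reply that match it, lines (a string "A,B") keeps lines A to B, and quiet returns only ok. Shift and turn numbers lie between -1 and 1, and a call with a number outside is refused. Input that does not fit is refused with a message, and nothing moves.
- bot.get_obs(): the state, without advancing time (a new reading comes with each control period).
- optics.snapshot(name): name is "side" or "top"; returns a dict with "image" (420x560x3 uint8, red, green, blue), "range_z" (420x560 float32, mm along the optical axis (not along the pixel's ray), 0 where there is no reading), "fovy" (degrees; the focal length in pixels is half the picture's height over the tangent of half this angle, whatever the lens; pixels are square), "cx", "cy" (the principal point, pixels), "k1" (the pictures are not rectified: a ray, as slopes to the right and down, at radius r is drawn at 1 + k1 r^2 times it, then the intrinsics apply), "rvec" (rotation vector, rad) and "tvec" (3), from world to camera coordinates, as OpenCV has them. Camera axes: x right, y down, z forward; pixel columns grow to the right and rows downward; lengths in mm; the calibration is good to about 2 mm. A picture is of the moment at which its call begins.
- bot.hand_in(): hands the job in; it is judged then, once.
The state is a dict: "time_s": time; "joints": joint angles; "qd": joint speeds; "joint_torque": joint torques, N m; "tool_pos": TCP position; "eef_rot": TCP orientation; "wrist_force": force on the tool from outside, world axes, zero at the start; "ft_torque": the same for the moment, N m; "grip_width": opening from 0.0 (shut) to 1.0 (fully open); "finger_force": force on a finger pad.
Only numpy, scipy, OpenCV 4.12 (cv2) and the standard library are available. Lean on these libraries where they do the work, as an engineer would, in place of code of your own. Each camera call takes 0.05 s, during which the arm holds its last target. There are 200 camera calls.

## Task

A brown teddy-shaped wooden block was handed in, perhaps the missing piece of the inset puzzle kept in the top drawer of the small chest: pull that drawer open until the whole puzzle is uncovered, pick up the teddy and carry it over the top of the peg rail to the puzzle. Finish still holding it there, level and still, about a centimetre above the empty teddy-shaped recess, head over head and feet over feet, lined up as if to drop straight in, so that the club leader can compare the two. Never let it touch the puzzle, do not knock the rail, leave the drawer open and the other lost things undisturbed.

Things in the scene. Friction and masses are not known exactly. Their poses are not given: they have to be found in the camera images.
- teddy: Brown wooden block cut to a teddy outline, lying flat, face up, in the right half: 86 long, 46 wide over the ears, 20 mm thick, about 45 g. Origin on the underside in mid body; +x to the head, z up. Body sides straight, parallel, 42 mm apart from x = -27 to +4 mm; ears reach x = +50, feet -36.5 mm. It may swap places with the house block and the domino; their centres lie 95 mm or more apart.
- teddy_head (a point): point on the underside of the teddy block under the centre of its head (27 mm along +x from the block's origin)
- teddy_feet (a point): point on the underside of the teddy block midway between its feet (27 mm along -x from the block's origin)
- chest_front (a point): Foot of the small fixed pine chest of three shallow drawers in the left half at the back: middle of the lower edge of its front, on the shelf. The chest is 280 deep, 280 wide and 200 mm high, its x axis points from the front to its back (turned by up to 0.10 rad from the robot's x), y to its left, z up.
- cabinet_drawer0 (a joint): How far the top drawer is pulled out, m: 0 shut (starts up to 0.01 ajar), stop at 0.198. Slides along the chest's own -x with 1 to 3 N and stays where left. 238 mm wide inside; heights above the shelf: inner floor 139, side walls' upper edge 178, front panel's 187 mm. From about 0.18 on, the whole puzzle lies clear of the chest.
- cabinet_drawer0_handle (a point): Middle of the top drawer's steel bar handle, 163 mm above the shelf and 37 mm below the chest's top: a level round bar 11 mm thick, 120 mm long along the chest's y, its axis 35 mm in front of the drawer front (29 mm free behind it), on two stems 51 mm either side of the middle. Moves with the drawer.
- puzzle: Pale wooden inset puzzle board lying loose on the floor of the top drawer, hidden until that is opened: 130 (x) by 170 (y) by 15 mm, 0.3 kg. Origin at the centre of its underside; x within 0.15 rad of the chest's x, z up. Empty teddy-shaped recess at its -y side; centred 46 mm to +y a round piece of radius 23 mm, already in place, stands 11 mm above the board.
- recess (a point): Middle of the teddy-shaped recess, at the level of the board's upper face, 34 mm to -y of the board's middle; the recess is 9 mm deep and 2 mm wider all round than the block. Axes as the puzzle's; its head is to +x. The block is in line when its origin is straight above this point with x axes parallel; the gap is the height of its origin above this point.
- recess_head (a point): point at the level of the board's upper face at the centre of the recess's head (27 mm along +x from point recess)
- recess_feet (a point): point at the level of the board's upper face midway between the recess's feet (27 mm along -x from point recess)
- rail: Fixed standing wooden peg rail that parts the right half of the shelf from the left: 300 mm long along its own x (roughly the robot's x), top edge 190 mm above the shelf, board 18 mm thick, feet 110 mm along y; five round dowels 155 mm up reach 75 mm out to its -y side. Origin on the shelf under its middle, z up.
- skip_handle: plastic skipping handle 145 mm long hung by its eye on the middle dowel of the peg rail, on the -y side; leave alone. Origin at the centre of the eye, 150 mm above the shelf.
- truck: red metal toy fire truck, 180 by 64 by 78 mm, at the back of the right half, lying roughly along y; leave alone. Origin under its middle.
- mug: white plastic mug, 80 mm across and 92 mm high, at the back next to the peg rail; leave alone. Origin under its middle.
- domino: glossy black domino lying flat, 48 by 24 by 9 mm, in the right half; leave alone. Origin under its middle.
- house: brown wooden block cut to a house outline, 58 by 48 by 20 mm, lying flat in the right half; leave alone. Origin near the middle of its underside.
- bottle: aluminium drinking bottle, 68 mm across and 190 mm high, standing at the far left; leave alone. Origin under its middle.

How it is judged:
By the outcome, as a careful person would: the job done as asked, in the order asked, and still so for the second after the job is handed in, while the arm keeps its last pose, push and grip.
It also fails if it takes over 64 s, if anything falls off the work surface, if the arm or the gripper's body presses on something with over 40 N, if the wrist force passes 120 N, or if a joint passes its speed limit or range.

## Working session

There is one attempt and no reset: what is moved stays moved. The work goes in short steps, Python scripts to look and compute and a tool call to move; the robot and the scene stay as the last step left them, time stands still between calls to the robot, and variables do not carry over. Pictures are saved under pics/ and viewed, at most 10 in all, crops included, and the job is handed in when it is done.

```bash
ls; mkdir -p pics; cat > h.py <<'E'
import numpy as np,cv2,pickle
from bench import bot, optics
from scipy.spatial.transform import Rotation as R
def snap(n):
    s=optics.snapshot(n); return s
def cam(s):
    f=210/np.tan(np.radians(s["fovy"])/2); Rm=cv2.Rodrigues(np.array(s["rvec"],float))[0]
    return f,Rm,np.array(s["tvec"],float).ravel()
def rays(s,uv):
    f,Rm,t=cam(s); K=np.array([[f,0,s["cx"]],[0,f,s["cy"]],[0,0,1.]])
    uv=np.array(uv,float).reshape(-1,1,2)
    n=cv2.undistortPoints(uv,K,np.array([s["k1"],0,0,0.])).reshape(-1,2)
    d=np.c_[n,np.ones(len(n))]
    return -Rm.T@t, d@Rm   # origin, dirs (unit depth)
def onplane(s,uv,z):
    o,d=rays(s,uv); return o+d*((z-o[2])/d[:,2])[:,None]
def pts(s,uv):
    o,d=rays(s,uv); uv=np.array(uv,int).reshape(-1,2)
    return o+d*s["range_z"][uv[:,1],uv[:,0]][:,None]
def cross(s1,uv1,s2,uv2):
    o1,d1=rays(s1,uv1);o2,d2=rays(s2,uv2);out=[]
    for a,b in zip(d1,d2):
        k=np.linalg.lstsq(np.c_[a,-b],o2-o1,rcond=None)[0]
        p,q=o1+k[0]*a,o2+k[1]*b; out.append(np.r_[(p+q)/2,np.linalg.norm(p-q)])
    return np.array(out)
def save(s,name): cv2.imwrite("pics/"+name,s["image"][:,:,::-1])
E
python3 - <<'E'
from h import *
for n in("side","top"):
    s=snap(n);save(s,n+"0.png");pickle.dump(s,open(n+"0.pkl","wb"));f,Rm,t=cam(s);print(n,-Rm.T@t,Rm[2],s["fovy"],s["k1"])
o=bot.get_obs();print(o["eef_rot"],o["time_s"])
E
```

```text
bench.py
pics
side [ 533.97310333 -901.54965653  904.37127757] [ 0.05350245  0.78054199 -0.62280951] 44.261429395281 -0.13765385301589272
top [ 546.93712305   86.61971981 1105.78883064] [ 0.03742479  0.00285618 -0.99929537] 57.10659518160517 -0.09765597331298106
[-1.79880087e+02 -1.51283051e-02  1.67186140e+01] 0.1
```

View pics/side0.png

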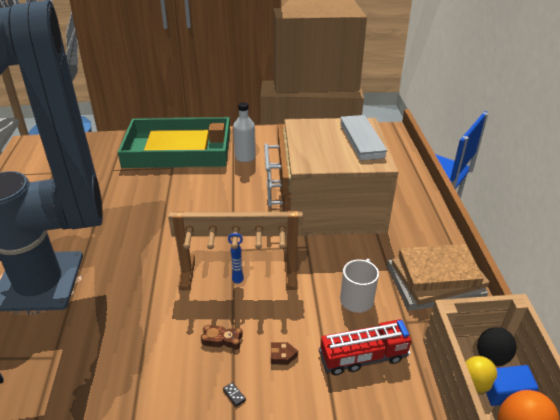

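View pics/top0.png

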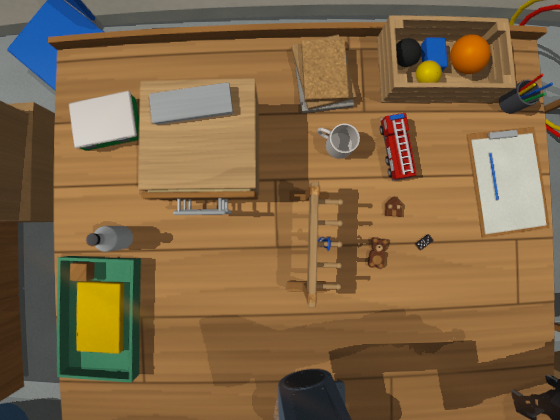

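Side view: teddy at (222,336), house (284,353), domino (234,394), handle bars at (273,175). Top view: teddy (378,252), handle (201,206), chest top (140–257, 82–190), rail (313,245) with skip handle (325,243). Next I measure teddy, chest, handle and rail.

```bash
python3 - <<'E'
from h import *
t=pickle.load(open("top0.pkl","rb"));s=pickle.load(open("side0.pkl","rb"))
T=cv2.resize(t["image"][225:275,345:440],None,fx=8,fy=8,interpolation=cv2.INTER_CUBIC)[:,:,::-1]
S=cv2.resize(s["image"][310:375,190:310],None,fx=6,fy=6,interpolation=cv2.INTER_CUBIC)[:,:,::-1]
H=cv2.resize(t["image"][180:225,150:245],None,fx=4,fy=4)[:,:,::-1]
c=np.zeros((600,800,3),np.uint8);c[:400,:760]=T;c[400:400+180,:380]=H;S=cv2.resize(S,(370,195));c[400:595,400:770]=S
cv2.imwrite("pics/crop1.png",c)
# cloud
for n,c in(("top",t),("side",s)):
    v,u=np.mgrid[0:420,0:560];uv=np.c_[u.ravel(),v.ravel()];P=pts(c,uv).reshape(420,560,3);ok=c["range_z"]>0;np.save(n+"P.npy",P)
    def rep(name,m):
        m&=ok;print(n,name,m.sum(),P[m].mean(0).round(1) if m.any() else"",(np.percentile(P[m],[1,99],axis=0).round(0).tolist()) if m.any() else "")
    x,y,z=P[...,0],P[...,1],P[...,2]
    rep("teddyTop",(z>12)&(z<30)&(abs(u-(378 if n=="top" else 222))<25)&(abs(v-(252 if n=="top" else 336))<22))
    rep("shelf",(abs(z)<8)&(x>300)&(x<600)&(y<-100)&(y>-300))
    rep("railtop",(z>180)&(z<200)&(abs(y)<80)&(x>300)&(x<800))
    rep("chesttop",(abs(z-200)<8)&(y>150)&(x>600))
    m=(z>145)&(z<178)&(y>150)&(x<735)&(x>550);rep("handle",m.copy())
m=(abs(np.load("topP.npy")[...,2]-200)<6);m[:,:130]=0;m[:,270:]=0;m[:70]=0;m[200:]=0
cn=max(cv2.findContours(m.astype(np.uint8),0,1)[0],key=cv2.contourArea)
r=cv2.boxPoints(cv2.minAreaRect(cn));print(r,onplane(t,r,200).round(1))
E
```

```text
top teddyTop 412 [ 463.6 -196.3   20.3] [[423.0, -222.0, 13.0], [506.0, -173.0, 25.0]]
top shelf 6505 [ 4.451e+02 -1.978e+02  3.000e-01] [[303.0, -298.0, -4.0], [596.0, -102.0, 5.0]]
top railtop 1026 [501.    1.5 189.9] [[356.0, -15.0, 183.0], [650.0, 17.0, 194.0]]
top chesttop 9228 [751.  279.1 200.6] [[644.0, 152.0, 197.0], [905.0, 411.0, 204.0]]
top handle 511 [607.  279.8 167.6] [[582.0, 155.0, 146.0], [644.0, 403.0, 178.0]]
side teddyTop 656 [ 461.8 -199.7   19.9] [[422.0, -225.0, 12.0], [504.0, -172.0, 25.0]]
side shelf 9204 [ 444.4 -207.    -0. ] [[303.0, -299.0, -4.0], [596.0, -102.0, 5.0]]
side railtop 1114 [502.1  -3.9 188.4] [[355.0, -19.0, 180.0], [648.0, 15.0, 194.0]]
side chesttop 4667 [843.3 421.4 200.3] [[641.0, 152.0, 193.0], [1618.0, 1498.0, 207.0]]
side handle 610 [627.6 823.1 163.5] [[553.0, 151.0, 145.0], [731.0, 1338.0, 178.0]]
[[138.  79.]
 [255.  79.]
 [255. 189.]
 [138. 189.]] [[915.1 414.7 200. ]
 [902.3 128.2 200. ]
 [636.  134.5 200. ]
 [644.6 414.5 200. ]]
```

View pics/crop1.png

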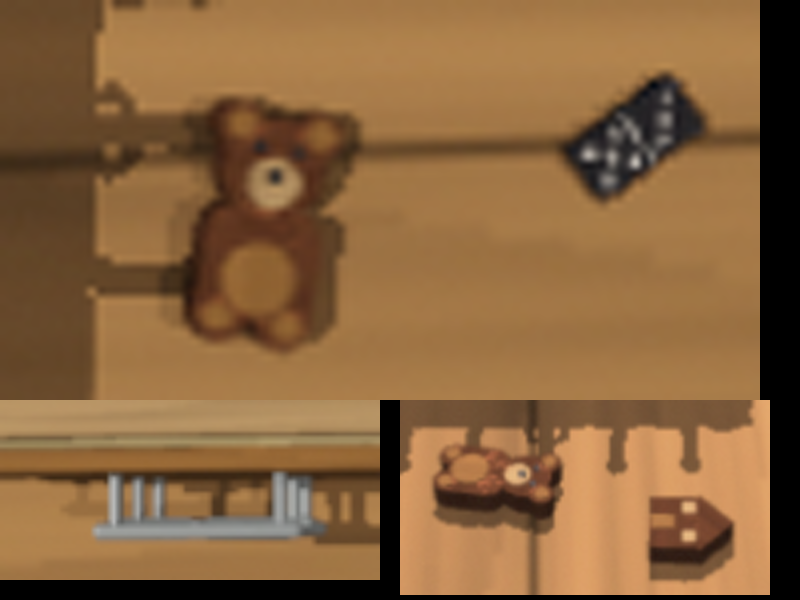

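Crop: the teddy lies head up in the picture (+x), nose (379,248), belly (377,260); the three drawer handles overlap, the top one from about (173,212) to (222,211). I'll use depth and colour to refine.

```bash
cat >> h.py <<'E'
def teddy(s,c,zt=20.,r=30,extra=None):
    im=s["image"];hsv=cv2.cvtColor(im,cv2.COLOR_RGB2HSV)
    P=pts(s,[(u,v) for v in range(420) for u in range(560)]).reshape(420,560,3)
    w=np.zeros((420,560),bool);w[c[1]-r:c[1]+r,c[0]-r:c[0]+r]=1
    m=w&(abs(P[...,2]-zt)<9)
    m=cv2.morphologyEx(m.astype(np.uint8),cv2.MORPH_OPEN,np.ones((3,3)))
    cn=max(cv2.findContours(m,0,1)[0],key=cv2.contourArea)
    return m,cn,P
E
python3 - <<'E'
from h import *
t=pickle.load(open("top0.pkl","rb"));s=pickle.load(open("side0.pkl","rb"))
# teddy spots: nose (pale) and belly (tan) by colour, in both views
for s_,n,c,sz in((t,"top",(378,252),18),(s,"side",(222,336),22)):
    im=s_["image"];hsv=cv2.cvtColor(im,cv2.COLOR_RGB2HSV).astype(int)
    w=np.zeros(im.shape[:2],bool);w[c[1]-sz:c[1]+sz,c[0]-sz:c[0]+sz]=1
    P=np.load(n+"P.npy")
    m=(w&(P[...,2]>13)&(P[...,2]<28)).astype(np.uint8)
    cn=max(cv2.findContours(m,0,1)[0],key=cv2.contourArea)
    q=onplane(s_,cn.reshape(-1,2),20)
    r=cv2.minAreaRect(q[:,:2].astype(np.float32));print(n,"rect",r)
    br=w&(hsv[...,2]<115)&(im[...,0]>im[...,2]+15)
    v,u=np.nonzero(m);q=onplane(s_,np.c_[u,v],20)[:,:2];ev=np.linalg.eigh(np.cov(q.T))[1][:,1];print("pca",q.mean(0),np.degrees(np.arctan2(ev[1],ev[0])))
# handle
P=np.load("topP.npy");im=t["image"].astype(int)
g=(P[...,2]>150)&(P[...,2]<178)&(im.max(2)-im.min(2)<40)&(P[...,0]<635)&(P[...,0]>570)&(P[...,1]>180)&(P[...,1]<400)
v,u=np.nonzero(g);print("grey",g.sum(),u.min(),u.max(),v.min(),v.max(),P[g].mean(0))
for r in range(v.min(),v.max()+1):print(r,u[v==r].min() if (v==r).any() else 0,u[v==r].max() if (v==r).any() else 0,(v==r).sum(),P[r,u[v==r]][:,[0,2]].mean(0).round(1))
# side view handle
P=np.load("sideP.npy");im=s["image"].astype(int)
g=(P[...,2]>135)&(P[...,2]<185)&(im.max(2)-im.min(2)<45)&(P[...,0]<640)&(P[...,0]>560)&(P[...,1]>180)&(P[...,1]<400)
v,u=np.nonzero(g);Q=P[g];print("side grey",g.sum(),u.min(),u.max(),v.min(),v.max(),np.percentile(Q,[2,50,98],axis=0).round(1))
# chest front edge of top: per column last row with z~200
P=np.load("topP.npy");cs=range(146,252,2);e=[]
for c in cs:
    rr=np.nonzero(abs(P[:210,c,2]-200)<6)[0];e.append((c,rr.max()+.5))
q=onplane(t,e,200);k=np.polyfit(q[:,1],q[:,0],1);print("front edge yaw",-np.degrees(np.arctan(k[0])),np.polyval(k,280))
e=[]
for r in range(90,185,2):
    cc=np.nonzero(abs(P[r,:275,2]-200)<6)[0];e.append((cc.max()+.5,r))
q=onplane(t,e,200);k=np.polyfit(q[:,0],q[:,1],1);print("right edge yaw",np.degrees(np.arctan(k[0])),np.polyval(k,640))
m=(abs(P[...,2]-190)<7)&(abs(P[...,1])<40)&(P[...,0]>340)&(P[...,0]<660);Q=P[m];k=np.polyfit(Q[:,0],Q[:,1],1);print("rail",np.degrees(k[0]),np.polyval(k,500))
E
```

```text
top rect ((464.1787109375, -197.3445587158203), (43.75825119018555, 85.79402160644531), 79.5101547241211)
pca [ 463.55547288 -196.54210028] 170.44044666654983
side rect ((461.86505126953125, -200.0015106201172), (50.39421844482422, 86.03121185302734), 79.56267547607422)
pca [ 461.77782358 -199.29877945] 168.3082691387943
grey 316 173 225 198 214 [592.42068498 280.13639751 166.84392865]
198 177 220 10 [622.  160.3]
199 177 220 6 [619.4 164.6]
200 177 220 6 [616.8 166.2]
201 177 220 6 [614.3 166.8]
202 177 220 6 [612.  164.9]
203 177 220 6 [609.5 165.2]
204 177 220 6 [607.  166.5]
205 177 220 6 [604.5 166.7]
206 177 220 6 [602.1 166.1]
207 177 220 6 [599.7 165.9]
208 177 220 6 [597.2 166.7]
209 177 220 6 [594.7 166.9]
210 177 224 48 [591.7 166.7]
211 174 225 52 [589.3 167.6]
212 173 225 52 [586.8 168.7]
213 173 224 52 [584.4 167.7]
214 174 209 36 [582.6 165.3]
side grey 165 265 281 144 178 [[580.7 210.3 145.3]
 [588.8 252.3 167.4]
 [620.2 331.7 171.9]]
front edge yaw -0.3353639127662125 641.9945330337251
right edge yaw -1.9756481768271326 136.14687172619438
rail -3.056781391653471 1.4712249568210822
```

```bash
python3 - <<'E'
from h import *
t=pickle.load(open("top0.pkl","rb"));s=pickle.load(open("side0.pkl","rb"))
P=np.load("topP.npy");im=t["image"].astype(float);gr=255-np.ptp(im,axis=2)
e=[]
for c in range(180,218):
    w=np.clip(60-np.ptp(im[206:219,c],axis=1),0,None)
    if w.sum()>0:e.append((c,(w*np.arange(206,219)).sum()/w.sum()))
q=onplane(t,e,164);k=np.polyfit(q[:,1],q[:,0],1);print("bar yaw",-np.degrees(np.arctan(k[0])),"x at 280",np.polyval(k,280),"resid",np.std(q[:,0]-np.polyval(k,q[:,1])))
print("ends/stems",onplane(t,[(173,212),(225.5,212),(178,205),(219.5,205)],164).round(1))
# two-view height of the bar's ends: side view grey contour
Q=np.load("sideP.npy");i2=s["image"].astype(int)
g=(Q[...,2]>150)&(Q[...,2]<180)&(np.ptp(i2,axis=2)<45)&(Q[...,0]<600)&(Q[...,0]>560)&(Q[...,1]>180)&(Q[...,1]<400)
v,u=np.nonzero(g);a=(u[v==v.min()].mean(),v.min()-.5);b=(u[v==v.max()].mean(),v.max()+.5);print(a,b)
print(cross(t,[(173,212),(225.5,212)],s,[a,b]).round(1))
E
```

```text
bar yaw -2.87658469072915 x at 280 589.1198832604045 resid 1.2777712041936842
ends/stems [[588.8 340.  164. ]
 [585.2 210.1 164. ]
 [605.7 327.3 164. ]
 [602.8 224.5 164. ]]
(np.float64(266.0), np.float64(143.5)) (np.float64(267.5), np.float64(170.5))
[[588.  339.6 165.6   1.6]
 [585.  210.5 161.6   0.6]]
```

Units first: shifts go in shares of 250 mm and turns go in shares of 45 degrees. So -6 mm / 250 = -0.024, -7 degrees / 45 = -0.1556.

```bash
cat >> h.py <<'E'
def delta(p,yaw=None):
    o=bot.get_obs();M=R.from_euler("xyz",o["eef_rot"],degrees=True)
    print("pos",np.round(o["tool_pos"],1),"rpy",np.round(o["eef_rot"],2),"q6",round(o["joints"][5],1),"t",o["time_s"])
    print("shift in tool axes now",M.inv().apply(np.array(p)-o["tool_pos"]).round(1))
    if yaw is not None:
        N=R.from_euler("xyz",[180,0,yaw],degrees=True);print("rotvec",(M.inv()*N).as_rotvec(degrees=True).round(2),"shift after turning",N.inv().apply(np.array(p)-o["tool_pos"]).round(1))
E
```

nudge_tcp(segments=[[[0,0,-0.024,0,0,-0.1556],[0,0,-0.024,0,0,-0.1556],[0,0,-0.024,0,0,-0.1556],[0,0,-0.024,0,0,-0.1556],[0,0,-0.024,0,0,-0.1556],[0,0,0,0,0,-0.1556],[0,0,0,0,0,-0.1556],[0,0,0,0,0,-0.1556],[0,0,0,0,0,-0.1556],[0,0,0,0,0,-0.1556],[0,0,0,0,0,-0.0289]]], jaw=0.3)

```text
time_s: 1.02
tool_pos: [151.0, -502.7, 434.0]
eef_rot: [-180.0, -0.1, 88.2]
wrist_force: [0.5, -0.4, -0.9]
grip_width: 0.3
finger_force: 0.0
```

```bash
python3 -c "
from h import *
delta([587,276,400],88)"
```

```text
pos [ 151.  -502.7  434. ] rpy [-1.7998e+02 -7.0000e-02  8.8190e+01] q6 11.2 t 1.0167
shift in tool axes now [792.1 411.2  35. ]
rotvec [-0.02 -0.07  0.19] shift after turning [793.5 408.6  34. ]
```

Converted, 33 mm / 250 = 0.132, 17 mm / 250 = 0.068.

nudge_tcp(segments=[[[0.132,0.068,0,0,0,0],[0.132,0.068,0,0,0,0],[0.132,0.068,0,0,0,0],[0.132,0.068,0,0,0,0],[0.132,0.068,0,0,0,0],[0.132,0.068,0,0,0,0],[0.132,0.068,0,0,0,0],[0.132,0.068,0,0,0,0],[0.132,0.068,0,0,0,0],[0.132,0.068,0,0,0,0],[0.132,0.068,0,0,0,0],[0.132,0.068,0,0,0,0]]])

```text
time_s: 2.02
tool_pos: [368.9, -112.3, 434.6]
eef_rot: [180.0, 0.0, 87.9]
wrist_force: [0.7, -1.0, 0.2]
grip_width: 0.307
finger_force: 0.0
```

nudge_tcp(segments=[[[0.132,0.068,0,0,0,0],[0.132,0.068,0,0,0,0],[0.132,0.068,0,0,0,0],[0.132,0.068,0,0,0,0],[0.132,0.068,0,0,0,0],[0.132,0.068,0,0,0,0],[0.132,0.068,0,0,0,0],[0.132,0.068,0,0,0,0],[0.132,0.068,0,0,0,0],[0.132,0.068,0,0,0,0],[0,0,0,0,0,0]]])

```text
time_s: 2.93
tool_pos: [552.2, 214.8, 430.4]
eef_rot: [-179.8, -0.1, 88.2]
wrist_force: [-0.9, -1.1, -1.4]
grip_width: 0.302
finger_force: 0.0
```

```bash
python3 -c "
from h import *
delta([587,276,360],88)"
```

```text
pos [552.2 214.8 430.4] rpy [-1.7978e+02 -1.0000e-01  8.8180e+01] q6 106.6 t 2.9333
shift in tool axes now [62.1 33.1 70.4]
rotvec [-0.22 -0.1   0.18] shift after turning [62.3 32.6 70.4]
```

Converted, 31 mm / 250 = 0.124, 25 mm / 250 = 0.1.

nudge_tcp(segments=[[[0.124,0.066,0,0,0,0],[0.124,0.066,0,0,0,0],[0,0,0.1,0,0,0],[0,0,0.1,0,0,0],[0,0,0.08,0,0,0],[0,0,0,0,0,0],[0,0,0,0,0,0],[0,0,0,0,0,0]]])

```text
time_s: 3.6
tool_pos: [585.0, 270.3, 366.1]
eef_rot: [179.9, -0.0, 88.0]
wrist_force: [-0.3, 0.1, 1.1]
grip_width: 0.304
finger_force: 0.0
```

```bash
python3 - <<'E'
from h import *
delta([587,276,318],88)
t=snap("top");s=snap("side")
c=np.zeros((600,800,3),np.uint8)
c[:600,:400]=cv2.resize(t["image"][140:260,160:240],(400,600));c[:600,400:]=cv2.resize(s["image"][60:220,230:340],(400,600))
cv2.imwrite("pics/h1.png",c[:,:,::-1])
E
```

```text
pos [585.  270.3 366.1] rpy [ 1.7993e+02 -2.0000e-02  8.7950e+01] q6 110.9 t 3.6
shift in tool axes now [ 5.7  1.7 48.1]
rotvec [ 0.07 -0.02 -0.05] shift after turning [ 5.7  1.8 48.1]
```

View pics/h1.png

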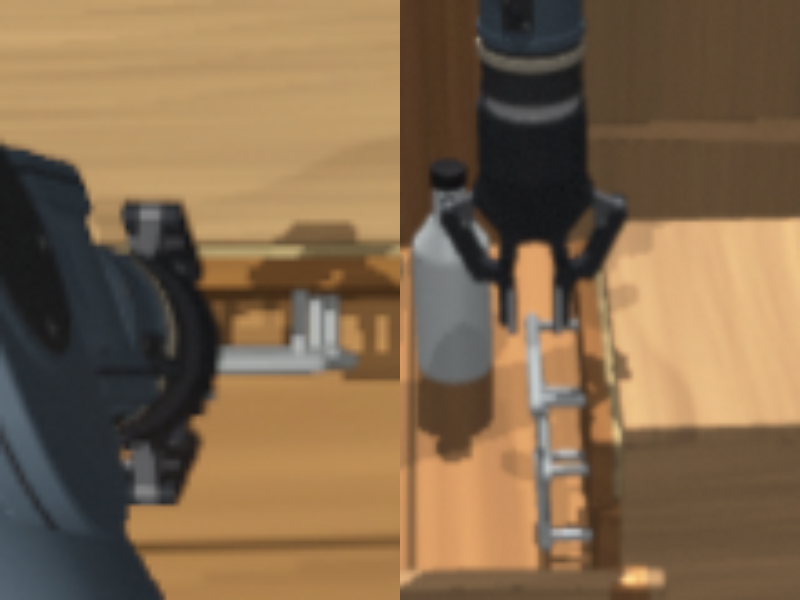

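The gripper straddles the bar (tips at about (535,325) in the right panel, bar just below), and its knuckles stay wide of the tips, so I'll grip the bar near the tips.

Converted, 14 mm / 250 = 0.056, 13 mm / 250 = 0.052.

nudge_tcp(segments=[[[0,0,0.056,0,0,0],[0,0,0.052,0,0,0],[0.016,0.004,0.048,0,0,0],[0,0,0,0,0,0],[0,0,0,0,0,0],[0,0,0,0,0,0]]])

```text
time_s: 4.2
tool_pos: [586.3, 274.7, 326.8]
eef_rot: [179.9, -0.0, 88.0]
wrist_force: [-0.5, 0.3, 1.0]
grip_width: 0.296
finger_force: 0.0
```

nudge_tcp(segments=[[[0,0,0,0,0,0],[0,0,0,0,0,0],[0,0,0,0,0,0],[0,0,0,0,0,0]]], jaw=0, clamp_n=30)

```text
time_s: 4.53
tool_pos: [586.3, 274.8, 327.2]
eef_rot: [179.9, -0.1, 88.0]
wrist_force: [-0.2, 0.4, 2.9]
grip_width: 0.114
finger_force: 29.6
```

Converted, -18 mm / 250 = -0.072, -16 mm / 250 = -0.064.

nudge_tcp(segments=[[[0,-0.04,0,0,0,0],[0,-0.072,0,0,0,0],[0,-0.072,0,0,0,0],[0,-0.072,0,0,0,0],[0,-0.072,0,0,0,0],[0,-0.072,0,0,0,0],[0,-0.072,0,0,0,0],[0,-0.072,0,0,0,0],[0,-0.072,0,0,0,0],[0,-0.064,0,0,0,0],[0,-0.056,0,0,0,0],[0,0,0,0,0,0]]])

```text
time_s: 5.53
tool_pos: [400.1, 279.3, 327.1]
eef_rot: [180.0, 0.4, 88.0]
wrist_force: [-2.6, -7.6, 5.6]
grip_width: 0.111
finger_force: 30.2
```

nudge_tcp(segments=[[[0,0,0,0,0,0],[0,0,0,0,0,0],[0,0,0,0,0,0]]])

```text
time_s: 5.78
tool_pos: [402.2, 279.3, 327.1]
eef_rot: [179.9, 0.3, 88.0]
wrist_force: [-1.5, -6.6, 6.9]
grip_width: 0.111
finger_force: 30.4
```

nudge_tcp(segments=[[[0,0,0,0,0,0],[0,0,0,0,0,0],[0,0,0,0,0,0]]], jaw=0.3)

```text
time_s: 6.03
tool_pos: [402.3, 281.1, 325.6]
eef_rot: [180.0, -0.0, 88.0]
wrist_force: [-0.4, -0.4, -0.0]
grip_width: 0.298
finger_force: 0.0
```

nudge_tcp(segments=[[[0,0,-0.08,0,0,0],[0,0,-0.12,0,0,0],[0,0,-0.12,0,0,0],[0,0,-0.12,0,0,0],[0,0,-0.04,0,0,-0.1556],[0,0,0,0,0,-0.1556],[0,0,0,0,0,-0.1556],[0,0,0,0,0,-0.1556],[0,0,0,0,0,-0.1556],[0,0,0,0,0,-0.1556],[0,0,0,0,0,-0.1556],[0,0,0,0,0,-0.1556]]])

```text
time_s: 7.03
tool_pos: [402.3, 281.3, 445.3]
eef_rot: [-180.0, -0.0, 144.4]
wrist_force: [-0.7, 0.2, 0.6]
grip_width: 0.308
finger_force: 0.0
```

nudge_tcp(segments=[[[0,0,0,0,0,-0.1556],[0,0,0,0,0,-0.1556],[0,0,0,0,0,-0.1556],[0,0,0,0,0,-0.1],[0,0,0,0,0,0]]], jaw=0.8)

```text
time_s: 7.45
tool_pos: [402.3, 281.2, 445.4]
eef_rot: [180.0, -0.0, 169.6]
wrist_force: [-0.0, 0.6, -0.2]
grip_width: 0.798
finger_force: 0.0
```

```bash
python3 -c "
from h import *
delta([445,-195,440],169.5)"
```

```text
pos [402.3 281.2 445.4] rpy [ 1.7999e+02 -2.0000e-02  1.6960e+02] q6 37.5 t 7.45
shift in tool axes now [-127.9 -460.7    5.3]
rotvec [ 0.01 -0.02  0.1 ] shift after turning [-128.8 -460.5    5.4]
```

Converted, -31 mm / 250 = -0.124, -8.5 mm / 250 = -0.034.

nudge_tcp(segments=[[[-0.034,-0.124,0,0,0,0],[-0.034,-0.124,0,0,0,0],[-0.034,-0.124,0,0,0,0],[-0.034,-0.124,0,0,0,0],[-0.034,-0.124,0,0,0,0],[-0.034,-0.124,0,0,0,0],[-0.034,-0.124,0,0,0,0],[-0.034,-0.124,0,0,0,0],[-0.034,-0.124,0,0,0,0],[-0.034,-0.124,0,0,0,0],[-0.034,-0.124,0,0,0,0],[-0.034,-0.124,0,0,0,0]]])

```text
time_s: 8.45
tool_pos: [434.8, -104.9, 445.7]
eef_rot: [180.0, 0.0, 169.4]
wrist_force: [0.7, -0.3, 0.2]
grip_width: 0.799
finger_force: 0.0
```

nudge_tcp(segments=[[[-0.034,-0.124,0,0,0,0],[-0.034,-0.124,0,0,0,0],[-0.034,-0.108,0,0,0,0],[0,0,0,0,0,0],[0,0,0,0,0,0]]])

```text
time_s: 8.87
tool_pos: [443.8, -196.7, 445.0]
eef_rot: [179.9, -0.1, 169.3]
wrist_force: [-0.7, 0.1, -0.1]
grip_width: 0.796
finger_force: 0.0
```

```bash
python3 - <<'E'
from h import *
delta([445,-195,300],169.5)
t=snap("top");s=snap("side");pickle.dump((t,s),open("open.pkl","wb"))
c=np.zeros((600,800,3),np.uint8)
c[:,:420]=cv2.resize(t["image"][180:300,150:234],(420,600));c[:600,420:]=cv2.resize(s["image"][110:225,210:283],(380,600))
cv2.imwrite("pics/d1.png",c[:,:,::-1])
E
```

```text
pos [ 443.8 -196.7  445. ] rpy [ 1.7994e+02 -7.0000e-02  1.6926e+02] q6 -21.1 t 8.8667
shift in tool axes now [ -1.    1.8 145. ]
rotvec [ 0.06 -0.07 -0.24] shift after turning [ -0.8   1.9 145. ]
```

View pics/d1.png

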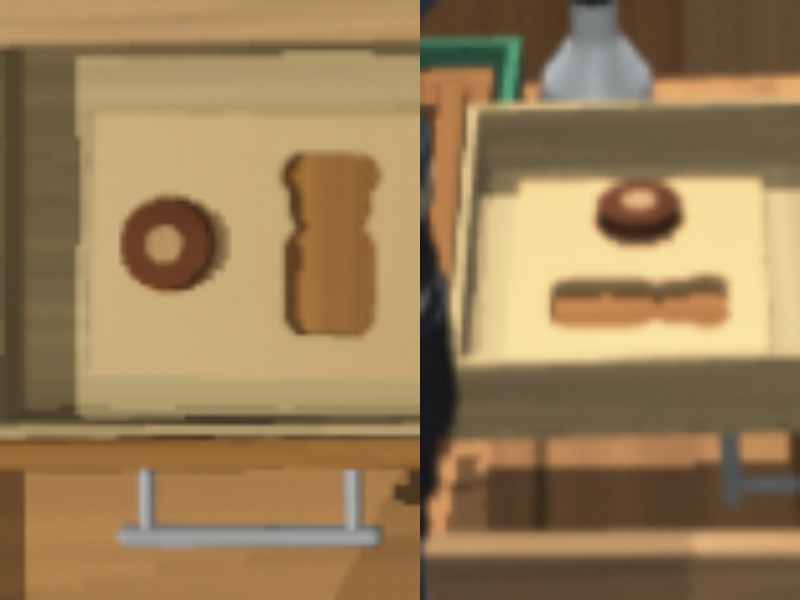

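Drawer open; board, round piece (crop 167,243) and recess (332,245) are wholly clear of the chest, the recess's head away from the handle. Next, the grasp.

Converted, 30 mm / 250 = 0.12, 20 mm / 250 = 0.08.

nudge_tcp(segments=[[[-0.004,0.008,0.12,0,0,0],[0,0,0.12,0,0,0],[0,0,0.12,0,0,0],[0,0,0.12,0,0,0],[0,0,0.12,0,0,0],[0,0,0.12,0,0,0],[0,0,0.12,0,0,0],[0,0,0.08,0,0,0],[0,0,0.06,0,0,0],[0,0,0.048,0,0,0],[0,0,0,0,0,0],[0,0,0,0,0,0]]], jaw=0.75)

```text
time_s: 9.97
tool_pos: [444.9, -192.4, 188.4]
eef_rot: [180.0, -0.1, 169.6]
wrist_force: [-0.4, 0.2, -0.4]
grip_width: 0.751
finger_force: 0.0
```

nudge_tcp(segments=[[[0,0,0.02,0,0,0],[0,0,0.02,0,0,0],[0,0,0,0,0,0],[0,0,0,0,0,0]]])

```text
time_s: 10.3
tool_pos: [445.2, -193.7, 179.0]
eef_rot: [-180.0, 0.0, 169.5]
wrist_force: [-0.2, -0.1, 0.1]
grip_width: 0.75
finger_force: 0.0
```

```bash
python3 -c "
from h import *
delta([445,-195,177],169.5)"
```

```text
pos [ 445.2 -193.7  179. ] rpy [-1.8000e+02  2.0000e-02  1.6952e+02] q6 -21.0 t 10.3
shift in tool axes now [-0.  -1.3  2. ]
rotvec [-0.    0.02  0.02] shift after turning [-0.  -1.3  2. ]
```

Converted, -1.5 mm / 250 = -0.006.

nudge_tcp(segments=[[[0,-0.006,0.006,0,0,0],[0,0,0,0,0,0],[0,0,0,0,0,0],[0,0,0,0,0,0],[0,0,0,0,0,0],[0,0,0,0,0,0]]], jaw=0, clamp_n=40)

```text
time_s: 10.8
tool_pos: [445.1, -195.5, 177.6]
eef_rot: [-180.0, 0.0, 169.5]
wrist_force: [-0.4, -0.4, 2.0]
grip_width: 0.479
finger_force: 42.5
```

nudge_tcp(segments=[[[0,0,-0.02,0,0,0],[0,0,-0.06,0,0,0],[0,0,-0.12,0,0,0],[0,0,-0.14,0,0,0],[0,0,-0.14,0,0,0],[0,0,-0.14,0,0,0],[0,0,-0.14,0,0,0],[0,0,-0.14,0,0,0],[0,0,-0.14,0,0,0],[0,0,0,0,0,0],[0,0,0,0,0,0]]])

```text
time_s: 11.72
tool_pos: [445.2, -195.4, 440.3]
eef_rot: [-179.9, 0.3, 169.5]
wrist_force: [-0.1, 0.5, -1.3]
grip_width: 0.483
finger_force: 42.2
```

```bash
python3 - <<'E'
from h import *
delta([445,-195,177],169.5)
t,s=pickle.load(open("open.pkl","rb"))
out=[]
for n,c,(u0,u1,v0,v1),dark in(("top",t,(200,232,205,252),0),("side",s,(230,278,155,182),0)):
    im=c["image"][v0:v1,u0:u1];im=cv2.resize(im,None,fx=8,fy=8,interpolation=cv2.INTER_CUBIC)
    g=cv2.GaussianBlur(im[...,2],(0,0),4);th,m=cv2.threshold(g,0,255,cv2.THRESH_BINARY_INV+cv2.THRESH_OTSU)
    cs=sorted(cv2.findContours(m,0,1)[0],key=cv2.contourArea)[::-1][:3]
    print(n,th,[(cv2.boundingRect(k),cv2.contourArea(k)) for k in cs])
    im=im.copy();cv2.drawContours(im,cs,-1,(255,0,0),1);out.append(im)
c=np.zeros((600,800,3),np.uint8)
a,b=out;b=cv2.resize(b,(520,int(b.shape[0]*520/b.shape[1])));c[:a.shape[0],:a.shape[1]]=a;c[:b.shape[0],270:270+520]=b
t2=snap("top");s2=snap("side");pickle.dump((t2,s2),open("held.pkl","wb"))
d=cv2.resize(s2["image"][230:370,140:300],(320,280));c[310:590,270:590]=d
cv2.imwrite("pics/r1.png",c[:,:,::-1])
E
```

```text
pos [ 445.2 -195.4  440.3] rpy [-179.89    0.31  169.52] q6 -21.1 t 11.7167
shift in tool axes now [  1.6   0.8 263.3]
rotvec [-0.11  0.31  0.02] shift after turning [2.000e-01 3.000e-01 2.633e+02]
top 86.0 [((49, 44, 161, 296), 40820.0)]
side 117.0 [((39, 61, 275, 81), 19212.5), ((0, 184, 384, 32), 9205.5), ((123, 0, 106, 19), 1492.5)]
```

View pics/r1.png

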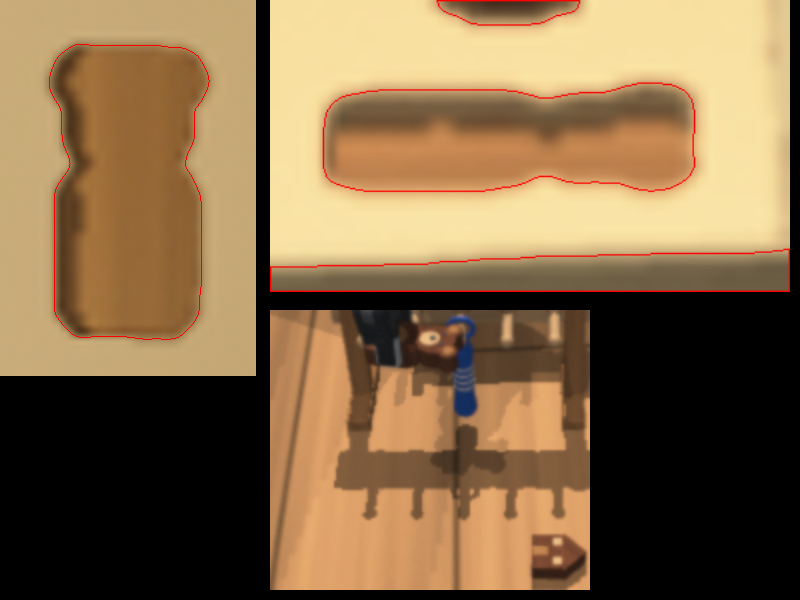

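Contours fit the recess rims in both views. Crop below: teddy held between the fingers, nose at about side-view pixel (219,244). Compute the recess pose and the target.

```bash
cat >> h.py <<'E'
def rim(c,box):
    u0,u1,v0,v1=box
    im=cv2.resize(c["image"][v0:v1,u0:u1],None,fx=8,fy=8,interpolation=cv2.INTER_CUBIC)
    g=cv2.GaussianBlur(im[...,2],(0,0),4);th,m=cv2.threshold(g,0,255,cv2.THRESH_BINARY_INV+cv2.THRESH_OTSU)
    k=max(cv2.findContours(m,0,cv2.CHAIN_APPROX_NONE)[0],key=cv2.contourArea).reshape(-1,2)
    M=cv2.moments(k);f=lambda a:(np.array(a,float)+.5)/8-.5+[u0,v0]
    return f(k),f([M["m10"]/M["m00"],M["m01"]/M["m00"]])
E
python3 - <<'E'
from h import *
t,s=pickle.load(open("open.pkl","rb"))
kt,ct=rim(t,(200,232,205,252));ks,cs=rim(s,(230,278,155,182))
print("height by two views",cross(t,[ct],s,[cs]).round(1))
for z in(152,154,156):print(z,onplane(t,[ct],z).round(1),onplane(s,[cs],z).round(1))
for n,c,k in(("top",t,kt),("side",s,ks)):
    q=onplane(c,k,154)[:,:2];r=cv2.minAreaRect(q.astype(np.float32));print(n,r)
    yaw=0.
    for _ in range(4):
        a=np.radians(yaw);ax=np.array([np.cos(a),np.sin(a)]);ay=np.array([-ax[1],ax[0]])
        x,y=q@ax,q@ay;x0=x.min()+38.5
        L=[];
        for lo in np.arange(-24,4,2):
            w=(x-x0>=lo)&(x-x0<lo+2);hi=y[w&(y>y.mean())];lw=y[w&(y<y.mean())];L.append((lo+1,hi.mean(),lw.mean()))
        L=np.array(L);kk=[np.polyfit(L[:,0],L[:,i],1) for i in(1,2)];yaw+=np.degrees(np.arctan((kk[0][0]+kk[1][0])/2))
    xm=(x.min()+38.5+x.max()-52)/2;ym=(L[:,1]+L[:,2]).mean()/2
    print(n,"yaw",yaw,"len",np.ptp(x),"width",(L[:,1]-L[:,2]).mean(),"origin",xm*ax+ym*ay)
# round piece top: dark ring
for n,c,b in(("top",t,(170,196,214,242)),("side",s,(242,264,140,160))):
    k,ce=rim(c,b);print(n,"round",ce,onplane(c,[ce],165).round(1),onplane(c,[ce],160).round(1))
# nose before/after
t0=pickle.load(open("top0.pkl","rb"));s0=pickle.load(open("side0.pkl","rb"));t2,s2=pickle.load(open("held.pkl","rb"))
def nose(c,u,v,r):
    im=c["image"][v-r:v+r,u-r:u+r].astype(float);w=np.clip(im[...,2]-70,0,None)*(im.min(2)>70);yy,xx=np.mgrid[0:2*r,0:2*r]
    return [u-r+(w*xx).sum()/w.sum(),v-r+(w*yy).sum()/w.sum(),w.sum()]
a=nose(s0,228,335,6);b=nose(s2,219,244,6);print(a,onplane(s0,[a[:2]],20),b,onplane(s2,[b[:2]],20+262.7))
a=nose(t0,379,248,5);print(a,onplane(t0,[a[:2]],20))
print(t2["image"].shape)
E
```

```text
height by two views [[544.8 237.  155.6   1.6]]
152 [[545.6 237.6 152. ]] [[544.1 242.4 152. ]]
154 [[545.6 237.3 154. ]] [[544.1 239.4 154. ]]
156 [[545.6 236.9 156. ]] [[544.1 236.3 156. ]]
top ((545.5005493164062, 237.46343994140625), (49.78225326538086, 90.84974670410156), 87.59293365478516)
top yaw -1.480222005053541 len 91.15147403304474 width 45.62121346065702 origin [538.80891023 237.40320964]
side ((543.9505004882812, 240.17176818847656), (47.90306854248047, 90.55520629882812), 86.95695495605469)
side yaw -3.4764841588510276 len 90.69074725470898 width 44.757024425111574 origin [537.1795699  239.48584673]
top round [184.07678399 228.36769349] [[547.9 313.  165. ]] [[547.9 314.2 160. ]]
side round [251.87785835 147.34014518] [[547.4 322.6 165. ]] [[547.5 330.9 160. ]]
[np.float64(227.50286806883366), np.float64(334.2012428298279), np.float64(2092.0)] [[ 476.38143743 -199.35552464   20.        ]] [np.float64(219.108671380722), np.float64(243.6483066617045), np.float64(2687.0)] [[ 477.01379895 -202.01850633  282.7       ]]
[np.float64(378.87899543378995), np.float64(247.89497716894977), np.float64(438.0)] [[ 477.43313447 -201.14214704   20.        ]]
(420, 560, 3)
```

```bash
python3 - <<'E'
from h import *
t,s=pickle.load(open("open.pkl","rb"))
im=cv2.GaussianBlur(t["image"],(0,0),0.7).astype(float)
def line(pts_,z):
    q=onplane(t,pts_,z)[:,:2];return q
def edge(prof):  # subpixel abs-gradient peak
    g=abs(np.gradient(prof,axis=0)).sum(1);i=int(g[1:-1].argmax())+1;d=g[i-1]-2*g[i]+g[i+1]
    return i+(0.5*(g[i-1]-g[i+1])/d if d else 0)
for name,r0,r1 in(("back",198,208),("front",249,260)):
    e=[(c,r0+edge(im[r0:r1,c])) for c in range(176,232,2)]
    q=line(e,154);k=np.polyfit(q[:,1],q[:,0],1);g=abs(q[:,0]-np.polyval(k,q[:,1]))<2.5;k=np.polyfit(q[g,1],q[g,0],1)
    print(name,"yaw",-np.degrees(np.arctan(k[0])),"x@237",np.polyval(k,237),"x@275",np.polyval(k,275),g.sum(),len(q))
e=[(162+edge(im[r,162:176]),r) for r in range(206,252,2)];q=line(e,154);k=np.polyfit(q[:,0],q[:,1],1);g=abs(q[:,1]-np.polyval(k,q[:,0]))<2.5;k=np.polyfit(q[g,0],q[g,1],1);print("left yaw",np.degrees(np.arctan(k[0])),np.polyval(k,540),g.sum(),len(q))
c=np.zeros((600,800,3),np.uint8);c[:,:]=cv2.resize(t["image"][195:263,160:251],(800,600),interpolation=cv2.INTER_CUBIC);cv2.imwrite("pics/b.png",c[:,:,::-1])
E
```

```text
back yaw -2.1517321872924575 x@237 609.002126107233 x@275 610.429880216944 28 28
front yaw -2.267969657865549 x@237 478.44890812214317 x@275 479.9538686621869 28 28Traceback (most recent call last):
  File "<stdin>", line 13, in <module>
    raise TypeError("expected non-empty vector for x")
TypeError: expected non-empty vector for x
```

Units first: shifts go in shares of 250 mm and turns go in shares of 45 degrees. So -4.1 degrees / 45 = -0.0911.

nudge_tcp(segments=[[[0,0,0,0,0,-0.0911],[0,0,0,0,0,-0.0911],[0,0,0,0,0,0]]])

```text
time_s: 12.07
tool_pos: [444.5, -195.0, 434.6]
eef_rot: [179.9, -0.2, 177.8]
wrist_force: [-0.3, -0.1, -0.6]
grip_width: 0.483
finger_force: 42.2
```

```bash
python3 -c "
from h import *
delta([526.5,238.5,440],177.7)"
```

```text
pos [ 444.5 -195.   434.6] rpy [179.86  -0.24 177.79] q6 -29.4 t 12.0667
shift in tool axes now [-65.2 436.3  -4.6]
rotvec [ 0.14 -0.24  0.09] shift after turning [-64.5 436.4  -5.4]
```

nudge_tcp(segments=[[[-0.008,0.04,0,0,0,0],[-0.012,0.08,0,0,0,0],[-0.016,0.108,0,0,0,0],[-0.016,0.108,0,0,0,0],[-0.016,0.108,0,0,0,0],[-0.016,0.108,0,0,0,0],[-0.016,0.108,0,0,0,0],[-0.016,0.108,0,0,0,0],[-0.016,0.108,0,0,0,0],[-0.016,0.108,0,0,0,0],[-0.016,0.108,0,0,0,0],[-0.016,0.108,0,0,0,0]]])

```text
time_s: 13.07
tool_pos: [501.3, 104.9, 436.2]
eef_rot: [180.0, -0.1, 177.6]
wrist_force: [0.3, 0.4, -0.6]
grip_width: 0.481
finger_force: 42.2
```

nudge_tcp(segments=[[[-0.016,0.108,0,0,0,0],[-0.016,0.108,0,0,0,0],[-0.016,0.108,0,0,0,0],[-0.016,0.108,0,0,0,0],[-0.012,0.072,0,0,0,0],[-0.008,0.04,0,0,0,0],[0,0,0,0,0,0],[0,0,0,0,0,0],[0,0,0,0,0,0]]])

```text
time_s: 13.82
tool_pos: [527.9, 237.1, 437.0]
eef_rot: [-179.9, -0.0, 177.7]
wrist_force: [-0.3, -0.5, 0.2]
grip_width: 0.483
finger_force: 42.2
```

```bash
python3 -c "
from h import *
delta([526.5,238.5,352],177.7)"
```

```text
pos [527.9 237.1 437. ] rpy [-1.7995e+02 -5.0000e-02  1.7765e+02] q6 19.9 t 13.8167
shift in tool axes now [ 1.4  1.4 85. ]
rotvec [-0.05 -0.05 -0.05] shift after turning [ 1.5  1.3 85. ]
```

Converted, 20 mm / 250 = 0.08, 15 mm / 250 = 0.06.

nudge_tcp(segments=[[[0.0056,0.0056,0.06,0,0,0],[0,0,0.08,0,0,0],[0,0,0.08,0,0,0],[0,0,0.06,0,0,0],[0,0,0.04,0,0,0],[0,0,0.02,0,0,0],[0,0,0,0,0,0],[0,0,0,0,0,0],[0,0,0,0,0,0]]])

```text
time_s: 14.57
tool_pos: [527.2, 239.1, 353.7]
eef_rot: [180.0, 0.1, 177.7]
wrist_force: [0.2, 0.4, 0.1]
grip_width: 0.482
finger_force: 42.2
```

```bash
python3 - <<'E'
from h import *
delta([526.5,238.5,342.6],177.7)
t=snap("top");s=snap("side");pickle.dump((t,s),open("hov.pkl","wb"))
c=np.zeros((600,800,3),np.uint8)
c[:,:400]=cv2.resize(t["image"][185:265,175:245],(400,600),interpolation=cv2.INTER_CUBIC);c[:,400:]=cv2.resize(s["image"][120:200,215:290],(400,600),interpolation=cv2.INTER_CUBIC)
cv2.imwrite("pics/hov.png",c[:,:,::-1])
E
```

```text
pos [527.2 239.1 353.7] rpy [1.7995e+02 1.3000e-01 1.7769e+02] q6 20.1 t 14.5667
shift in tool axes now [ 0.7 -0.7 11.1]
rotvec [ 0.05  0.13 -0.01] shift after turning [ 0.6 -0.6 11.1]
```

View pics/hov.png

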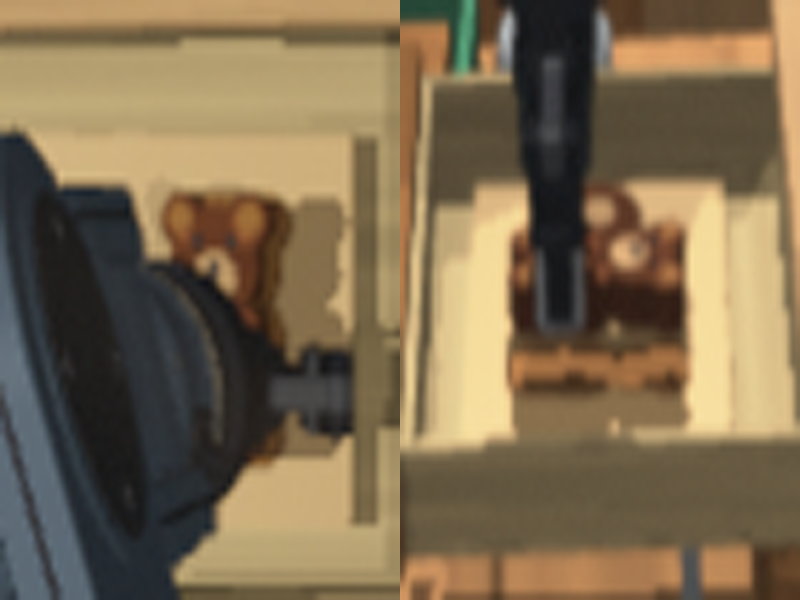

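Side panel: teddy (crop x 512–688) stands over the recess (510–688), head over head; top panel: ears and nose visible at (218,272), and the round piece is untouched. I'll check the alignment with nose and ears from both views.

```bash
python3 - <<'E'
from h import *
t,s=pickle.load(open("hov.pkl","rb"));t0=pickle.load(open("top0.pkl","rb"));s0=pickle.load(open("side0.pkl","rb"))
def nose(c,u,v,r):
    im=c["image"][v-r:v+r+1,u-r:u+r+1].astype(float);w=np.clip(im.min(2)-80,0,None)**1.;n,l,st,ce=cv2.connectedComponentsWithStats((w>0).astype(np.uint8))
    i=1+st[1:,4].argmax();w*=l==i;yy,xx=np.mgrid[0:2*r+1,0:2*r+1];return [u-r+(w*xx).sum()/w.sum(),v-r+(w*yy).sum()/w.sum()]
for n,a,b in(("start",nose(t0,379,248,4),nose(s0,228,334,5)),("now",nose(t,213,221,4),nose(s,258,153,4))):
    print(n,a,b,"3d",cross(t0,[a],s0,[b]).round(1))
    for z in([20] if n=="start" else [196]):print(z,onplane(t0,[a],z).round(1),onplane(s0,[b],z).round(1))
# teddy top face from depth, both views
for n,c,cen in(("top",t,(213,228)),("side",s,(255,160))):
    v,u=np.mgrid[0:420,0:560];P=pts(c,np.c_[u.ravel(),v.ravel()]).reshape(420,560,3);im=c["image"].astype(int)
    m=(abs(P[...,2]-195)<9)&(abs(P[...,0]-540)<60)&(abs(P[...,1]-238)<35)&(im[...,0]>im[...,2]+20)
    Q=P[m];print(n,m.sum(),np.percentile(Q,[1,50,99],axis=0).round(1).tolist())
    k=Q[Q[:,0]>572];print("  ears y",k[:,1].min().round(1),k[:,1].max().round(1),len(k))
    b=(abs(P[...,2]-154)<6)&(abs(P[...,0]-540)<60)&(abs(P[...,1]-238)<70)&(im.min(2)>100);print("  board z",np.median(P[b][:,2]),b.sum())
E
```

```text
start [np.float64(378.83091787439616), np.float64(248.1159420289855)] [np.float64(227.36699029126214), np.float64(334.19935275080906)] 3d [[ 476.6 -200.6   21.5    0.7]]
20 [[ 476.8 -201.    20. ]] [[ 476.1 -199.3   20. ]]
now [np.float64(213.1945945945946), np.float64(220.52972972972972)] [np.float64(256.7909836065574), np.float64(153.3094262295082)] 3d [[561.6 235.1 199.5   5.8]]
196 [[564.5 235.6 196. ]] [[558.8 240.7 196. ]]
top 201 [[508.7, 216.5, 189.3], [575.0, 231.4, 196.9], [589.6, 257.1, 200.8]]
  ears y 215.8 257.4 120
  board z 154.95863547233228 374
side 248 [[504.6, 215.5, 186.6], [558.8, 227.4, 196.4], [588.1, 257.4, 200.7]]
  ears y 210.8 261.1 74
  board z 155.8230777268932 275
```

Converted, 3 mm / 250 = 0.012, 2 mm / 250 = 0.008.

nudge_tcp(segments=[[[0.0024,-0.0032,0.012,0,0,0],[0,0,0.012,0,0,0],[0,0,0.012,0,0,0],[0,0,0.008,0,0,0],[0,0,0,0,0,0],[0,0,0,0,0,0],[0,0,0,0,0,0],[0,0,0,0,0,0],[0,0,0,0,0,0],[0,0,0,0,0,0]]])

```text
time_s: 15.5
tool_pos: [526.2, 238.5, 341.4]
eef_rot: [180.0, 0.0, 177.7]
wrist_force: [0.9, 0.1, -1.0]
grip_width: 0.478
finger_force: 42.2
```

```bash
python3 - <<'E'
from h import *
delta([526.6,238.1,342.3],177.7)
t=snap("top");s=snap("side");pickle.dump((t,s),open("fin.pkl","wb"))
for n,c in(("top",t),("side",s)):
    v,u=np.mgrid[0:420,0:560];P=pts(c,np.c_[u.ravel(),v.ravel()]).reshape(420,560,3);im=c["image"].astype(int)
    m=(abs(P[...,2]-185)<9)&(abs(P[...,0]-540)<60)&(abs(P[...,1]-238)<35)&(im[...,0]>im[...,2]+20)
    Q=P[m];print(n,m.sum(),np.percentile(Q,[1,50,99],axis=0).round(1).tolist());k=Q[Q[:,0]>572];print("  ears y",k[:,1].min().round(1),k[:,1].max().round(1))
    A=np.c_[Q[:,:2],np.ones(len(Q))];print("  slope deg",np.degrees(np.linalg.lstsq(A,Q[:,2],rcond=None)[0][:2]).round(1))
t1,_=pickle.load(open("open.pkl","rb"))
print("round centre now/before",rim(t1,(170,184,214,242))[1],rim(t,(170,184,214,242))[1])
c=np.zeros((600,800,3),np.uint8)
c[:,:400]=cv2.resize(t["image"][185:265,175:245],(400,600),interpolation=cv2.INTER_CUBIC);c[:,400:]=cv2.resize(s["image"][120:200,215:290],(400,600),interpolation=cv2.INTER_CUBIC)
cv2.imwrite("pics/fin.png",c[:,:,::-1])
E
```

```text
pos [526.2 238.5 341.4] rpy [1.7999e+02 2.0000e-02 1.7772e+02] q6 20.0 t 15.5
shift in tool axes now [-0.4 -0.4 -0.9]
rotvec [0.01 0.02 0.02] shift after turning [-0.4 -0.4 -0.9]
top 185 [[529.6, 216.2, 176.7], [575.0, 232.6, 184.6], [587.9, 257.1, 188.3]]
  ears y 216.1 257.7
  slope deg [0.8 0.6]
side 252 [[501.7, 214.0, 176.5], [558.3, 230.9, 184.4], [586.8, 259.7, 188.8]]
  ears y 213.1 258.2
  slope deg [0.5 5.4]
round centre now/before [178.82225943 228.38725498] [181.26227198 221.31178584]
```

View pics/fin.png

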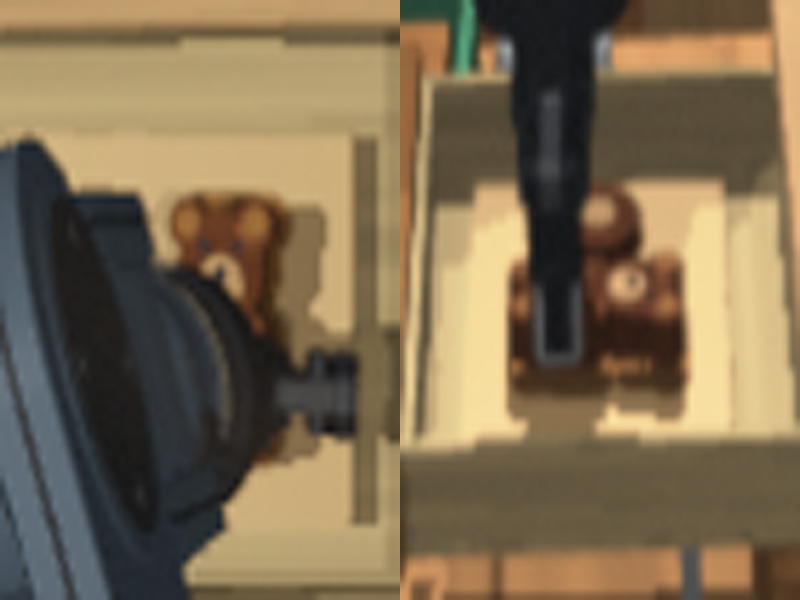

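Teddy level and centred over the recess (right panel x 510–687), gap about 10 mm, with the board where it was.

```bash
python3 -c "
from bench import bot, optics
print(bot.hand_in())"
```

```text
the job is handed in; nothing more can be done
None
```

I handed the job in at about 15.6 s: the drawer is open with the whole puzzle uncovered, and the teddy is held level about 10 mm above its recess, head over head and lined up to within about 1 mm by my measurements; it went over the rail, and I saw no contact with the puzzle or rail (no verdict came back).

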